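# Nudge a filter cube home against the hidden stop and shut the bay

### The job

A filter cube has been left short of home in the bay of the black filter housing. Take the ball driver from the bench and with it nudge the cube gently inwards along its slideway until you feel it come up against the sprung stop hidden inside, leaning on it only lightly because a hard push shifts the stop's setting; leave the cube resting against the stop. Then lay the driver back on the bench clear of the housing and slide the shutter fully across the bay mouth, disturbing nothing else.

Things in the scene. Friction and masses are not known exactly. Their poses are not given: they have to be found in the camera images.
- slideway: Aluminium sole plate under the filter housing, fixed, 136 x 140 x 12 mm. Origin on the bench under the middle of the bay mouth, in the plane of the housing's front; +x runs into the bay (the way the cube goes), z up. The cube slides on its top, 12 mm above the bench; it juts 22 mm out of the mouth. From 4 mm inside, two guide bars 42 mm apart keep the cube straight.
- housing: Black housing over the slideway, fixed, same origin and axes: x 0 to 112 mm, y -95 to +36 mm, top 70 mm above the bench (port ring on it to 78 mm). Its roofed bay opens to the front: y -27 to +27 mm, 12 to 56 mm above the bench, 103 mm deep.
- mouth (a point): Middle of the bay mouth, 30 mm above the bench. Straight behind it, unseen, is the stop: a clamped rod with a sprung pad that gives 4 mm at 1.5 N per mm, then is solid; more than 12 N shifts it. Its depth differs from time to time: when the cube meets it the cube's outer face is 12 to 42 mm inside the mouth.
- filter_cube: Black filter cube standing between the guide bars, partly in the bay: 40 mm long (x), 40 wide, 36 tall, 0.14 to 0.28 kg, drags with 0.6 to 2 N. Origin at its underside, midway across its width. Its own +x points out of the bay: the flat outer face to push on is 22 mm from the origin along its +x, the inner face 18 mm the other way.
- driver: Ball driver, 180 mm long, 0.06 kg, lying on the bench, tip roughly away from the robot. Its own y is its length: grey handle 23 mm thick from y = +6 to +90 mm, steel shaft 3 mm thick from y = +6 to the tip at y = -90 mm. Origin halfway along it, at its underside; the axis is 12 mm above that. Balances in the handle, about y = +45 mm.
- shutter (a joint): Sliding aluminium shutter leaf on the housing's front: 0 = fully open (leaf to the right of the mouth, housing y -64 mm), 0.064 m = fully shut (centred on the mouth). It slides along the housing's +y to shut, with 1.5 N drag, and stays where it is left.
- pin (a point): Middle of the upright steel finger pin on the shutter, 12 mm thick, 88 mm above the bench (the pin runs from 79 to 99 mm, over a tab 30 mm long whose top is at 75 mm), 9.5 mm in front of the housing's front face.
- lens_tube: Bystander: black lens tube standing on the bench, 30 mm across, 28 mm tall. Origin under its centre.
- ocular: Bystander: black spare eyepiece standing on the bench, 42 mm across, 60 mm tall. Origin under its centre.
- usb_stick: Bystander: USB stick lying on the bench, 18 x 60 x 9 mm. Origin under its centre.
Not all that is in view belongs to the job. Leave any red look-alike of the filter_cube alone.

How it is judged:
By the outcome, as a careful person would: the job done as asked, in the order asked, and still so for the second after the job is handed in, with the robot touching nothing.
It also fails if it takes over 70 s, if anything falls off the work surface, if the arm or the gripper's body presses on something with over 40 N, if the wrist force passes 120 N, or if a joint passes its speed limit or range.

### The arm

A 7-joint arm with a two-finger parallel gripper is mounted at the origin on a cart in front of the work surface, level with it; the furniture and walls round the work are solid. World frame = base frame: x ahead of the robot, y to its left, z up, the work surface at z = 0. Lengths are in mm, angles in rad, forces in N, time in s.
With the tool pointing down it reaches from about 350 to 900 mm from the base axis. Payload 8.1 kg.
Tool frame: the origin (TCP) lies between the finger pads; the fingertips stand 8 mm ahead of it and the grasp point (between the pads) lies 11 mm behind it; z points along the fingers, y is the line along which they close (so a half turn about z gives the same grasp; the last joint's range is limited). The gripper opens to 92 mm and grips with 3 to 60 N. Pads are 19 mm wide; open, the fingers measure 130 mm over their backs; the gripper's body (75 mm by 190 mm) begins 47 mm behind the grasp point.
Start: joints at [-1.379, 0.434, 0.025, 1.573, -0.012, 1.134, -0.075], TCP at [181.62, 598.043, 234.742] pointing down, gripper open.
Joint ranges: [-2.62, 2.62], [-0.44, 2.09], [-1.27, 1.32], [0.08, 2.57], [-1.32, 4.46], [0.12, 2], [-2.74, 2.74]. Speed limits (rad/s): [2.22, 2.22, 3.01, 3.01, 3.14, 3.14, 3.14].

### API

Orientations are given as [roll, pitch, yaw] about the fixed x, y, z axes, in that order (R = Rz(yaw) Ry(pitch) Rx(roll)).
In Python, from cell import * gives the robot as it stands. The module is installed in compiled form; this text tells all that it offers.
- The arm moves only by the tool jog_arm, never from a script. Its argument "plan" is a list of rows, each a list of 7 numbers: the shift along the world's x, y, z in cm, then the turn, a rotation vector about the world's x, y, z in rad, then the closure, from -1 (fully open) to 1 (shut). A call has 1 to 8 rows; each row is the pose to reach, as a shift and turn from the pose commanded when the call began; what a row does not reach only later rows make up. A row lasts 1/10 s, in which the tool goes at most 50 mm and 8.59 degrees, less where a joint would pass 70% of its speed; a pose out of reach is approached as far as the arm can. A call with a gripper value outside its range is refused whole. The fingers move at their own pace and stop on an object; the grip force is fixed at half the most. Time passes only in rows, so rows that repeat a pose let the fingers close. It gives the time, the measured TCP pose, the force, the opening and the grip force at its end, in the units of the state.
- observe(): the state, without advancing time (a new reading comes with each control period).
- capture(name): name is "scene" or "top"; returns a dict with "image" (480x640x3 uint8, red, green, blue), "fov_y" (degrees; the focal length in pixels is half the picture's height over the tangent of half this angle, whatever the lens; pixels are square), "cx", "cy" (the principal point, pixels), "rvec" (rotation vector, rad) and "tvec" (3), from world to camera coordinates, as OpenCV has them. Camera axes: x right, y down, z forward; pixel columns grow to the right and rows downward; lengths in mm; the calibration is good to about 2 mm. A picture is of the moment at which its call begins. There is no depth.
- sign_off(): hands the job in; it is judged then, once.
The state is a dict: "t": time; "joint_pos": joint angles; "qd": joint speeds; "joint_torque": joint torques, N m; "position": TCP position; "ee_rot": TCP orientation; "contact_force": force on the tool from outside, world axes, zero at the start; "wrist_torque": the same for the moment, N m; "gripper_width": finger opening in mm; "gripper_force": force on a finger pad.
Only numpy, scipy, OpenCV 4.12 (cv2) and the standard library are available. Lean on these libraries where they do the work, as an engineer would, in place of code of your own. Each camera call takes 0.05 s, during which the arm holds its last target. There are 200 camera calls.

## Working session

There is one attempt and no reset: what is moved stays moved. The work goes in short steps, Python scripts to look and compute and a tool call to move; the robot and the scene stay as the last step left them, time stands still between calls to the robot, and variables do not carry over. Pictures are saved under pics/ and viewed, at most 10 in all, crops included, and the job is handed in when it is done.

Besides the shell and the picture viewer there is one more tool, called in YAML: its name, and indented under it one key for each argument. jog_arm: Moves the arm, as the interface text tells. Its arguments: {"type":"object","properties":{"plan":{"type":"array"}},"required":["plan"]}

```bash
mkdir -p pics
cat > h.py <<'E'
from cell import *
import numpy as np, cv2
def cam(n):
    c=capture(n); im=c["image"]; f=240/np.tan(np.radians(c["fov_y"])/2)
    K=np.array([[f,0,c["cx"]],[0,f,c["cy"]],[0,0,1.]])
    R=cv2.Rodrigues(np.array(c["rvec"],float))[0]; t=np.array(c["tvec"],float).ravel()
    return im,K,R,t
def ray(K,R,t,uv,z):
    d=R.T@np.linalg.solve(K,np.array([uv[0],uv[1],1.])); o=-R.T@t
    return o+d*(z-o[2])/d[2]
def proj(K,R,t,P):
    p=K@(R@np.array(P,float)+t); return p[:2]/p[2]
def save(n,im): cv2.imwrite("pics/"+n,im[:,:,::-1])
E
python3 - <<'E'
from h import *
for n in("scene","top"):
    im,K,R,t=cam(n); save(n+"0.png",im); print(n,K[0,0],K[:2,2],(-R.T@t).round(),R.round(2).tolist())
s=observe();print(s["t"],s["position"],s["ee_rot"],s["gripper_width"],s["contact_force"])
E
```

```text
scene 442.716085436779 [318.56214087 240.7619325 ] [171. 395. 673.] [[-0.82, -0.57, -0.01], [-0.39, 0.58, -0.71], [0.41, -0.58, -0.7]]
top 599.8969508895473 [314.89523168 233.60762481] [ 462. -135. 1298.] [[-0.02, -1.0, -0.02], [-1.0, 0.02, -0.05], [0.05, 0.02, -1.0]]
0.1 [181.52747531 597.60728307 234.05237821] [-3.14025334e+00  1.31091160e-04  2.84670161e+00] 92.07606731888474 [-0.03578314 -0.32399724 -0.32248144]
```

View pics/scene0.png

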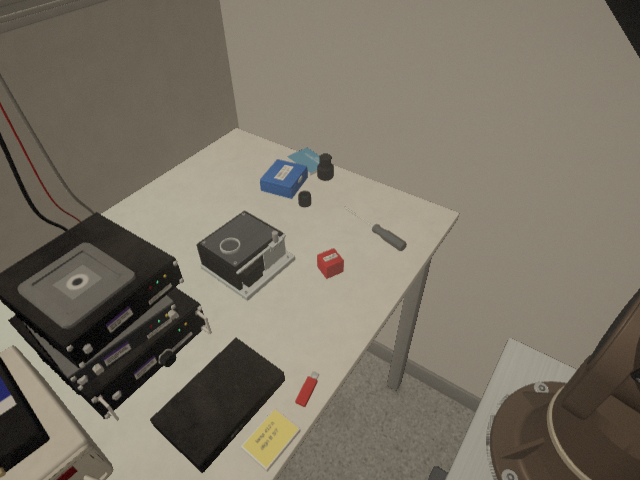

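View pics/top0.png

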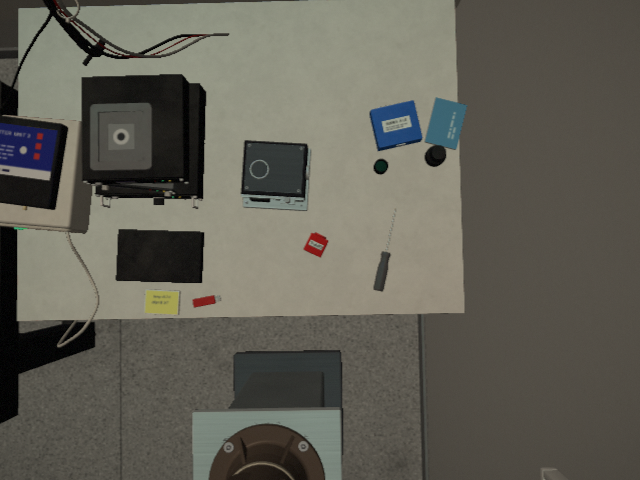

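The scene view shows the housing at (245,250), the shutter pin near (275,240), a red look-alike cube at (330,263), and the driver with its handle at (390,237). In the top view the housing is at (275,175) with its mouth facing the robot (down), and the driver runs from the handle at (380,275) to the tip at (394,210).

Run:
```python
from h import *
a,K,R,t=cam("scene"); b,K2,R2,t2=cam("top")
A=cv2.resize(a[200:300,190:310],None,fx=5,fy=5,interpolation=2)
save("a1.png",A)
B1=cv2.resize(b[135:215,235:315],(400,400),interpolation=2)
B2=cv2.resize(b[205:295,350:440],(400,400),interpolation=2)
save("b1.png",np.hstack([B1,B2]))
# driver handle and shaft from top mask
g=cv2.cvtColor(b,cv2.COLOR_RGB2GRAY)
sub=g[200:300,360:410]; m=(sub<110).astype(np.uint8)
ys,xs=np.nonzero(m); print("dark",xs.min()+360,xs.max()+360,ys.min()+200,ys.max()+200,len(xs))
(vx,vy,x0,y0)=cv2.fitLine(np.c_[xs+360,ys+200].astype(np.float32),cv2.DIST_L2,0,.01,.01).ravel()
d=(np.c_[xs+360,ys+200]-[x0,y0])@[vx,vy]
for s in(d.min(),d.max()): 
    p=[x0+vx*s,y0+vy*s]; print(p,ray(K2,R2,t2,p,12).round(1))
for p in([394.5,209.5],[305,198],[244,197],[316,245]): print(p,ray(K2,R2,t2,p,12).round(1))
```

```text
dark 373 390 251 291 400
[np.float64(377.4453639329724), np.float64(290.309532705466)] [ 403.9 -243.7   12. ]
[np.float64(385.7381463979044), np.float64(251.5863899768546)] [ 486.  -263.3   12. ]
[394.5, 209.5] [ 575.9 -284.3   12. ]
[305, 198] [604.6 -92.7  12. ]
[244, 197] [609.5  38.9  12. ]
[316, 245] [ 502.9 -114.5   12. ]
```

View pics/a1.png

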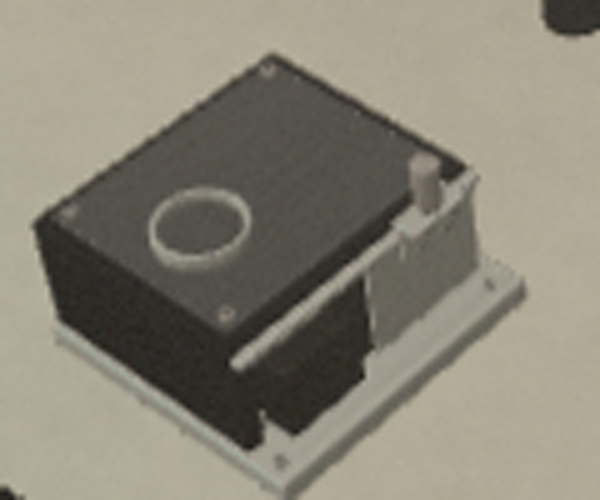

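View pics/b1.png

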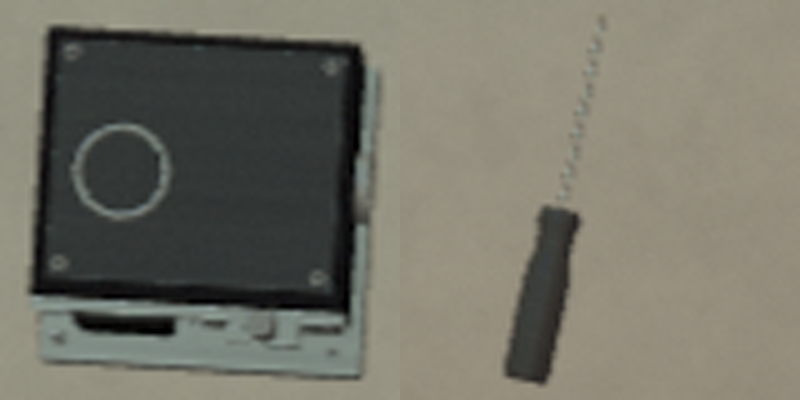

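The crops show the shutter leaf to the right of the mouth and its pin at crop a1 (425,180). The cube juts slightly out of the mouth at b1 (75–175, 325). There are two cube candidates: the black one in the bay at scene (256,283), and a red one lying loose on the bench at scene (330,263). The black one fits the description, so the red one is left alone.

Run:
```python
from h import *
from scipy.optimize import least_squares
a,K,R,t=cam("scene"); b,K2,R2,t2=cam("top")
s=lambda p:(190+p[0]/5-.4,200+p[1]/5-.4); tp=lambda p:(235+p[0]/5-.4,135+p[1]/5-.4)
H=[(112,-95,70),(0,-95,70),(0,36,70),(112,36,70)]
S=[s(p) for p in[(272,55),(468,170),(228,330),(38,222)]]
T=[tp(p) for p in[(360,45),(348,312),(33,292),(52,30)]]
def W(q,h): c,n=np.cos(q[2]),np.sin(q[2]); return np.array([q[0]+c*h[0]-n*h[1],q[1]+n*h[0]+c*h[1],h[2]])
def res(q): return np.r_[[proj(K,R,t,W(q,h))-u for h,u in zip(H,S)],[proj(K2,R2,t2,W(q,h))-u for h,u in zip(H,T)]].ravel()
r=least_squares(res,[620,0,0],x_scale=[100,100,1]);q=r.x;print(q.round(3));print(r.fun.round(1))
def inv(P): d=P[:2]-q[:2];c,n=np.cos(q[2]),np.sin(q[2]);return np.array([c*d[0]+n*d[1],-n*d[0]+c*d[1]])
print("pin T",inv(ray(K2,R2,t2,tp((262,320)),99)),"pin S",inv(ray(K,R,t,s((425,162)),99)))
print("platecorners",[inv(ray(K2,R2,t2,tp(p),12)).round(1) for p in((42,360),(360,377))],[inv(ray(K,R,t,s(p),12)).round(1) for p in((285,488),(525,285))])
for p in((80,330),(172,333)): print("cube top front",inv(ray(K2,R2,t2,tp(p),48)).round(1), inv(ray(K2,R2,t2,tp(p),12)).round(1))
# scene driver check
print("pin world",W(q,(-9.5,-64,88)))
g=cv2.cvtColor(a,cv2.COLOR_RGB2GRAY)
m=(g[215:260,365:415]<100).astype(np.uint8);n,l,st,ce=cv2.connectedComponentsWithStats(m);i=1+st[1:,4].argmax()
ys,xs=np.nonzero(l==i);P=np.array([ray(K,R,t,(x+365,y+215),12)[:2] for x,y in zip(xs,ys)])
mu=P.mean(0);v=np.linalg.svd(P-mu)[2][0];d=(P-mu)@v;print("handle",mu,v,mu+v*d.min(),mu+v*d.max())
```

```text
[ 6.06392e+02  1.90300e+00 -7.90000e-02]
[ 0.2 -2.3  0.3 -2.7  0.1  3.6 -1.6 -1.5  0.9  0.2 -0.1  0.7 -0.5  1.
 -0.7 -0.4]
pin T [ -7.04053029 -62.00807635] pin S [-11.15587814 -60.50681876]
platecorners [array([-20.7,  37.9]), array([-20. , -99.5])] [array([-24.2,  40.9]), array([-25.4, -95.3])]
cube top front [-10.3  17.6] [-6.8 22.4]
cube top front [ -9.3 -21. ] [ -5.8 -17.4]
pin world [591.85778959 -61.14469668  88.        ]
handle [ 436.76819254 -249.72393786] [-0.96642442  0.25695105] [ 485.04096478 -262.558609  ] [ 397.61374353 -239.31362884]
```

jog_arm:
  plan:
    - [18,-40,0,0,0,0.05,-1]
    - [18,-40,0,0,0,0.05,-1]
    - [18,-40,0,0,0,0.05,-1]
    - [18,-40,0,0,0,0.05,-1]
    - [18,-40,0,0,0,0.05,-1]
    - [18,-40,0,0,0,0.05,-1]
    - [18,-40,0,0,0,0.05,-1]
    - [18,-40,0,0,0,0.05,-1]

```text
t: 1.1
position: [346.3, 231.4, 235.0]
ee_rot: [3.141, 0.0, 2.897]
contact_force: [0.4, 0.4, 0.7]
gripper_width: 91.7
gripper_force: 0.0
```

jog_arm:
  plan:
    - [9,-48,0,0,0,0,-1]
    - [9,-48,0,0,0,0,-1]
    - [9,-48,0,0,0,0,-1]
    - [9,-48,0,0,0,0,-1]
    - [9,-48,0,0,0,0,-1]
    - [9,-48,0,0,0,0,-1]
    - [9,-48,0,0,0,0,-1]
    - [9,-48,0,0,0,0,-1]

```text
t: 1.9
position: [419.6, -161.8, 235.2]
ee_rot: [3.141, 0.001, 2.897]
contact_force: [0.2, 0.4, -0.2]
gripper_width: 91.6
gripper_force: 0.0
```

jog_arm:
  plan:
    - [0,-12,0,0,0,0,-1]
    - [0,-12,0,0,0,0,-1]
    - [0,-12,0,0,0,0,-1]

```text
t: 2.2
position: [418.5, -284.9, 235.2]
ee_rot: [-3.139, 0.001, 2.892]
contact_force: [0.3, 0.4, 0.4]
gripper_width: 91.7
gripper_force: 0.0
```

```bash
python3 -c "
from h import *
s=observe();print(s['t'],s['position'],s['ee_rot'],s['joint_pos'],s['contact_force'])"
```

```text
2.2 [ 418.47952152 -284.89600342  235.15724371] [-3.13913458e+00  1.17231700e-03  2.89202660e+00] [-0.06946001  0.26924542  0.70723383  1.89942763 -0.19934249  1.0421411
  2.04213527] [0.27092002 0.38079606 0.43602524]
```

jog_arm:
  plan:
    - [2.6,3.3,-4,0,0,0,-1]
    - [2.6,3.3,-9,0,0,0,-1]
    - [2.6,3.3,-14,0,0,0,-1]
    - [2.6,3.3,-18,0,0,0,-1]
    - [2.6,3.3,-18,0,0,0,-1]
    - [2.6,3.3,-18,0,0,0,0]
    - [2.6,3.3,-18,0,0,0,0]

```text
t: 2.9
position: [446.9, -247.9, 57.1]
ee_rot: [-3.141, 0.003, 2.896]
contact_force: [1.2, -0.2, 0.9]
gripper_width: 80.2
gripper_force: 0.0
```

Run:
```python
from h import *
s=observe();print(s['position'],s['ee_rot'],s['gripper_width'])
b,K,R,t=cam("top");a,Ka,Ra,ta=cam("scene")
u=proj(K,R,t,s['position'])
B=cv2.resize(b[205:305,340:440],(400,400),interpolation=2);A=cv2.resize(a[175:275,340:440],(400,400),interpolation=2)
save("g1.png",np.hstack([B,A]))
```

```text
[ 446.89041126 -247.85652393   57.05617734] [-3.14118771  0.00346365  2.89643749] 80.16279248936561
```

View pics/g1.png

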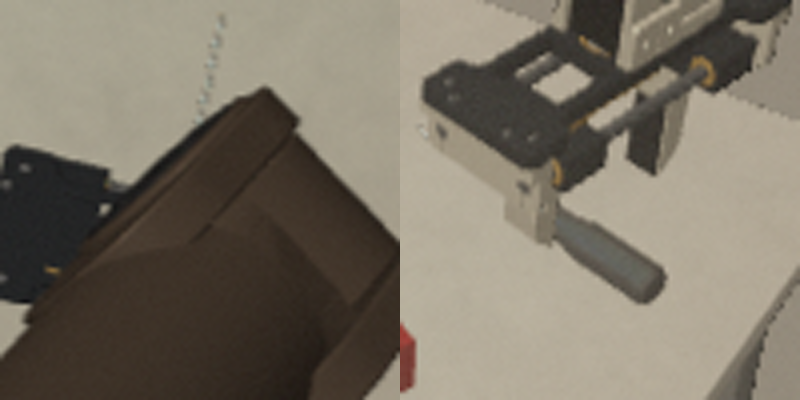

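The gripper straddles the handle: in the right half the handle runs from about (555,215) to (650,285), between the fingers. Next I go down and close.

jog_arm:
  plan:
    - [-0.2,-0.4,-2.5,0,0,0,0]
    - [-0.2,-0.4,-4.6,0,0,0,0]
    - [-0.2,-0.4,-4.6,0,0,0,0]
    - [-0.2,-0.4,-4.6,0,0,0,0]

```text
t: 3.4
position: [444.4, -251.3, 10.0]
ee_rot: [-3.142, 0.002, 2.897]
contact_force: [0.3, -0.5, 0.0]
gripper_width: 46.5
gripper_force: 0.0
```

jog_arm:
  plan:
    - [0,0,0,0,0,0,1]
    - [0,0,0,0,0,0,1]
    - [0,0,0,0,0,0,1]
    - [0,0,0,0,0,0,1]
    - [0,0,0,0,0,0,1]
    - [0,0,0,0,0,0,1]

```text
t: 4.0
position: [443.7, -250.9, 9.1]
ee_rot: [3.141, 0.001, 2.897]
contact_force: [-0.7, 0.4, 6.5]
gripper_width: 22.5
gripper_force: 30.0
```

jog_arm:
  plan:
    - [0,0,2,0,0,0,1]
    - [0,0,5,0,0,0,1]
    - [0,0,10,0,0,0,1]
    - [-1.5,5,10,0,0,0.04,1]
    - [-1.5,9,10,0,0,0.08,1]
    - [-1.5,14,10,0,0,0.16,1]
    - [-1.5,18,10,0,0,0.16,1]
    - [-1.5,22,10,0,0,0.16,1]

```text
t: 4.8
position: [428.0, -29.0, 108.8]
ee_rot: [3.141, 0.0, 3.057]
contact_force: [0.7, -0.3, 0.2]
gripper_width: 22.0
gripper_force: 30.0
```

jog_arm:
  plan:
    - [0,4.7,-2,0,0,0.006,1]
    - [0,4.7,-3,0,0,0.006,1]
    - [0,4.7,-3,0,0,0.006,1]
    - [0,4.7,-3,0,0,0.006,1]

```text
t: 5.2
position: [428.2, 15.0, 78.8]
ee_rot: [-3.141, -0.001, 3.061]
contact_force: [0.1, -0.2, 0.3]
gripper_width: 22.4
gripper_force: 30.0
```

Run:
```python
from h import *
s=observe();print(s['t'],s['position'],s['ee_rot'],s['gripper_width'],s['contact_force'])
b,K,R,t=cam("top");a,Ka,Ra,ta=cam("scene")
B=cv2.resize(b[150:250,220:320],(400,400),interpolation=2);A=cv2.resize(a[210:310,230:330],(400,400),interpolation=2)
save("g2.png",np.hstack([B,A]))
```

```text
5.2 [428.24620369  14.99180716  78.77053551] [-3.14078141e+00 -6.54320449e-04  3.06142611e+00] 22.43313798045436 [ 0.12377065 -0.22743308  0.26360493]
```

View pics/g2.png

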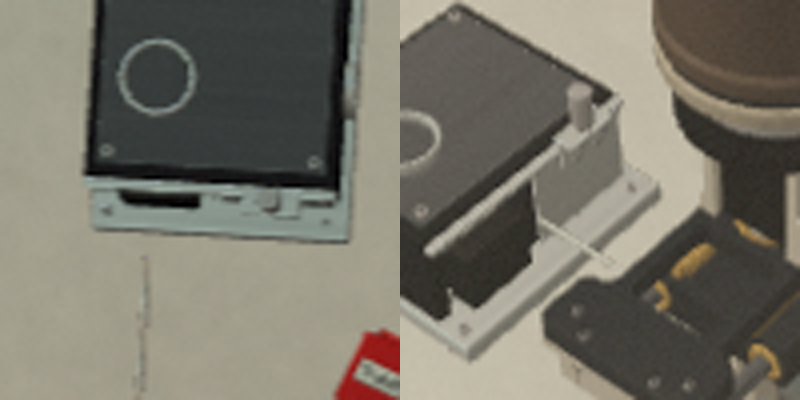

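The shaft is held straight. The tip is at g2 (145,257) in the top half and (540,218) in the scene half. I triangulate it.

Run:
```python
from h import *
b,K,R,t=cam("top");a,Ka,Ra,ta=cam("scene");s=observe();p=s['position']
T=np.array([220+145/4-.4,150+257/4-.4]);T2=np.array([220+138/4-.4,150+390/4-.4]);S=np.array([230+140/4-.4,210+218/4-.4])
X=cv2.triangulatePoints(K@np.c_[R,t],Ka@np.c_[Ra,ta],T.reshape(2,1),S.reshape(2,1));X=(X[:3]/X[3]).ravel();print("tip",X,X-p)
A=ray(K,R,t,T,80);B=ray(K,R,t,T2,80);d=A-B;print(A,B,np.arctan2(d[1],d[0]),"grip-tip heading",np.arctan2(A[1]-p[1],A[0]-p[0]))
q=[606.4,1.9,-.079];c,n=np.cos(q[2]),np.sin(q[2])
inv=lambda P:((P[0]-q[0])*c+(P[1]-q[1])*n,-(P[0]-q[0])*n+(P[1]-q[1])*c)
print("tip in housing",inv(A))
for u,v in((119,207),(200,210)): print("cube",inv(ray(K,R,t,(220+u/4-.4,150+v/4-.4),48)))
for u,v in((84,175),(338,190)): print("roof front",inv(ray(K,R,t,(220+u/4-.4,150+v/4-.4),70)))
```

```text
tip [566.2010822    5.55242318  81.04176732] [137.34839517  -9.40618975   1.80840222]
[566.64041368   5.93610654  80.        ] [498.88334871  10.41327243  80.        ] -0.06598082325213478 grip-tip heading -0.06538785533646871
tip in housing (np.float64(-39.954101900016305), np.float64(0.8857772545962002))
cube (np.float64(-12.077545333437433), np.float64(20.14454387430259))
cube (np.float64(-11.160846450736683), np.float64(-22.3933363069528))
roof front (np.float64(1.2435501164501974), np.float64(36.32223327385256))
roof front (np.float64(1.150141571383596), np.float64(-94.87048965325354))
```

jog_arm:
  plan:
    - [0,0,-3,0,0,-0.012,1]
    - [0,0,-5.1,0,0,-0.012,1]
    - [0,0,-5.1,0,0,-0.012,1]
    - [1,-0.08,-5.1,0,0,-0.012,1]
    - [2,-0.16,-5.1,0,0,-0.012,1]
    - [2,-0.16,-5.1,0,0,-0.012,1]
    - [2,-0.16,-5.1,0,0,-0.012,1]

```text
t: 6.1
position: [449.4, 14.5, 28.4]
ee_rot: [3.141, 0.001, 3.051]
contact_force: [-0.6, 0.1, -1.4]
gripper_width: 22.3
gripper_force: 30.0
```

jog_arm:
  plan:
    - [0.2,-0.02,0,0,0,0,1]
    - [0.4,-0.03,0,0,0,0,1]
    - [0.6,-0.05,0,0,0,0,1]
    - [0.8,-0.06,0,0,0,0,1]
    - [1.0,-0.08,0,0,0,0,1]
    - [1.2,-0.09,0,0,0,0,1]
    - [1.4,-0.11,0,0,0,0,1]

```text
t: 6.8
position: [462.3, 13.4, 27.6]
ee_rot: [3.142, -0.001, 3.051]
contact_force: [-1.4, -0.5, 0.3]
gripper_width: 21.9
gripper_force: 30.0
```

jog_arm:
  plan:
    - [0.2,-0.02,0,0,0,0,1]
    - [0.4,-0.03,0,0,0,0,1]
    - [0.6,-0.05,0,0,0,0,1]
    - [0.8,-0.06,0,0,0,0,1]
    - [1.0,-0.08,0,0,0,0,1]
    - [1.2,-0.09,0,0,0,0,1]

```text
t: 7.4
position: [474.6, 12.5, 27.7]
ee_rot: [3.142, -0.0, 3.051]
contact_force: [-1.5, -0.1, -1.3]
gripper_width: 21.8
gripper_force: 30.0
```

jog_arm:
  plan:
    - [0.1,-0.01,0,0,0,0,1]
    - [0.2,-0.02,0,0,0,0,1]

```text
t: 7.6
position: [476.5, 12.3, 27.7]
ee_rot: [3.142, -0.0, 3.051]
contact_force: [-1.0, 0.1, -0.9]
gripper_width: 22.2
gripper_force: 30.0
```

jog_arm:
  plan:
    - [0.1,-0.01,0,0,0,0,1]
    - [0.2,-0.02,0,0,0,0,1]

```text
t: 7.8
position: [478.5, 12.1, 27.7]
ee_rot: [3.142, -0.0, 3.051]
contact_force: [-1.8, 0.2, -1.4]
gripper_width: 22.1
gripper_force: 30.0
```

jog_arm:
  plan:
    - [0.12,-0.01,0,0,0,0,1]
    - [0.25,-0.02,0,0,0,0,1]
    - [0.25,-0.02,0,0,0,0,1]

```text
t: 8.1
position: [481.3, 11.9, 27.8]
ee_rot: [3.142, 0.0, 3.051]
contact_force: [-0.4, 0.3, -1.0]
gripper_width: 21.8
gripper_force: 30.0
```

jog_arm:
  plan:
    - [0.12,-0.01,0,0,0,0,1]
    - [0.25,-0.02,0,0,0,0,1]

```text
t: 8.3
position: [483.4, 11.7, 27.7]
ee_rot: [3.142, -0.0, 3.051]
contact_force: [-1.0, 0.9, -0.0]
gripper_width: 21.5
gripper_force: 30.0
```

jog_arm:
  plan:
    - [0.12,-0.01,0,0,0,0,1]
    - [0.25,-0.02,0,0,0,0,1]

```text
t: 8.5
position: [486.1, 11.5, 27.7]
ee_rot: [3.142, -0.0, 3.051]
contact_force: [-1.4, -0.9, -0.4]
gripper_width: 21.8
gripper_force: 30.0
```

jog_arm:
  plan:
    - [0.12,-0.01,0,0,0,0,1]
    - [0.25,-0.02,0,0,0,0,1]

```text
t: 8.7
position: [488.6, 11.3, 27.7]
ee_rot: [3.142, 0.0, 3.051]
contact_force: [-1.4, -0.6, -0.7]
gripper_width: 22.3
gripper_force: 30.0
```

jog_arm:
  plan:
    - [0.12,-0.01,0,0,0,0,1]
    - [0.25,-0.02,0,0,0,0,1]

```text
t: 8.9
position: [491.1, 11.1, 27.7]
ee_rot: [3.142, 0.0, 3.051]
contact_force: [-0.9, -0.0, -0.6]
gripper_width: 22.5
gripper_force: 30.0
```

jog_arm:
  plan:
    - [0.12,-0.01,0,0,0,0,1]
    - [0.25,-0.02,0,0,0,0,1]

```text
t: 9.1
position: [493.6, 11.0, 27.7]
ee_rot: [3.142, -0.0, 3.051]
contact_force: [-2.5, 0.2, -0.6]
gripper_width: 22.4
gripper_force: 30.0
```

jog_arm:
  plan:
    - [0.1,-0.01,0,0,0,0,1]
    - [0.15,-0.01,0,0,0,0,1]

```text
t: 9.3
position: [495.1, 10.8, 27.7]
ee_rot: [3.142, 0.0, 3.051]
contact_force: [-0.5, -0.4, -1.3]
gripper_width: 22.4
gripper_force: 30.0
```

Noise, no stop yet.

jog_arm:
  plan:
    - [0.12,-0.01,0,0,0,0,1]
    - [0.25,-0.02,0,0,0,0,1]

```text
t: 9.5
position: [497.5, 10.6, 27.7]
ee_rot: [3.142, -0.0, 3.051]
contact_force: [-0.6, -0.5, -1.1]
gripper_width: 21.9
gripper_force: 30.0
```

jog_arm:
  plan:
    - [0.12,-0.01,0,0,0,0,1]
    - [0.25,-0.02,0,0,0,0,1]

```text
t: 9.7
position: [500.1, 10.4, 27.7]
ee_rot: [-3.142, -0.0, 3.051]
contact_force: [-0.9, -0.8, -0.4]
gripper_width: 21.9
gripper_force: 30.0
```

jog_arm:
  plan:
    - [0.12,-0.01,0,0,0,0,1]
    - [0.25,-0.02,0,0,0,0,1]

```text
t: 9.9
position: [502.6, 10.2, 27.7]
ee_rot: [3.142, 0.0, 3.051]
contact_force: [-1.5, 0.6, -0.6]
gripper_width: 22.6
gripper_force: 30.0
```

jog_arm:
  plan:
    - [0.12,-0.01,0,0,0,0,1]
    - [0.25,-0.02,0,0,0,0,1]

```text
t: 10.1
position: [505.1, 10.0, 27.7]
ee_rot: [3.142, -0.0, 3.051]
contact_force: [-0.9, 0.8, -1.1]
gripper_width: 21.9
gripper_force: 30.0
```

jog_arm:
  plan:
    - [0.12,-0.01,0,0,0,0,1]
    - [0.25,-0.02,0,0,0,0,1]

```text
t: 10.3
position: [507.5, 9.8, 27.7]
ee_rot: [3.142, -0.0, 3.051]
contact_force: [-0.5, -0.1, -0.5]
gripper_width: 22.5
gripper_force: 30.0
```

jog_arm:
  plan:
    - [0.12,-0.01,0,0,0,0,1]
    - [0.25,-0.02,0,0,0,0,1]

```text
t: 10.5
position: [509.4, 9.7, 27.6]
ee_rot: [3.141, -0.001, 3.051]
contact_force: [-4.1, 0.6, -0.9]
gripper_width: 22.3
gripper_force: 30.0
```

jog_arm:
  plan:
    - [0.05,0,0,0,0,0,1]
    - [0.05,0,0,0,0,0,1]

```text
t: 10.7
position: [509.8, 9.7, 27.5]
ee_rot: [3.142, -0.001, 3.051]
contact_force: [-4.0, -0.1, 0.3]
gripper_width: 22.1
gripper_force: 30.0
```

Sustained 4 N at rest means the cube is on the sprung stop. I back off gently.

jog_arm:
  plan:
    - [-0.1,0.01,0,0,0,0,1]
    - [-0.2,0.02,0,0,0,0,1]
    - [-0.4,0.03,0,0,0,0,1]
    - [-1,0.08,0,0,0,0,1]
    - [-3,0.24,0,0,0,0,1]
    - [-6,0.48,0,0,0,0,1]
    - [-8.5,0.67,0,0,0,0,1]
    - [-8.5,0.67,0,0,0,0,1]

```text
t: 11.5
position: [421.4, 16.4, 27.6]
ee_rot: [3.141, -0.003, 3.051]
contact_force: [0.4, 0.3, -0.5]
gripper_width: 22.2
gripper_force: 30.0
```

jog_arm:
  plan:
    - [0,0,4,0,0,0,1]
    - [0,0,8,0,0,0,1]
    - [0,-5,8,0,0,-0.05,1]
    - [0,-10,8,0,0,-0.1,1]
    - [0,-15,8,0,0,-0.15,1]
    - [0.5,-20,8,0,0,-0.15,1]
    - [1,-25,8,0,0,-0.15,1]
    - [1,-26.5,8,0,0,-0.15,1]

```text
t: 12.3
position: [436.1, -255.3, 108.7]
ee_rot: [-3.138, 0.004, 2.895]
contact_force: [0.1, 0.5, -0.9]
gripper_width: 22.1
gripper_force: 30.0
```

jog_arm:
  plan:
    - [0,0,-3,0,0,0,1]
    - [0,0,-6,0,0,0,1]
    - [0,0,-8,0,0,0,1]
    - [0,0,-8,0,0,0,1]
    - [0,0,-8,0,0,0,1]

```text
t: 12.8
position: [435.8, -249.2, 28.1]
ee_rot: [-3.141, 0.0, 2.9]
contact_force: [0.1, -0.4, -0.3]
gripper_width: 22.0
gripper_force: 30.0
```

jog_arm:
  plan:
    - [0,0,-0.6,0,0,0,1]
    - [0,0,-1.2,0,0,0,1]
    - [0,0,-1.6,0,0,0,1]
    - [0,0,-1.75,0,0,0,1]
    - [0,0,-1.75,0,0,0,1]

```text
t: 13.3
position: [435.4, -248.6, 10.1]
ee_rot: [3.142, -0.0, 2.901]
contact_force: [-0.8, 0.7, -0.6]
gripper_width: 22.2
gripper_force: 30.0
```

Lowering 1 mm more, to the height I gripped it at, then opening.

jog_arm:
  plan:
    - [0,0,-0.08,0,0,0,1]
    - [0,0,-0.08,0,0,0,1]
    - [0,0,-0.08,0,0,0,0.3]
    - [0,0,-0.08,0,0,0,0]
    - [0,0,-0.08,0,0,0,0]
    - [0,0,-0.08,0,0,0,0]
    - [0,0,0,0,0,0,0]

```text
t: 14.0
position: [435.4, -248.7, 10.2]
ee_rot: [3.142, -0.0, 2.901]
contact_force: [-0.8, 0.6, -0.1]
gripper_width: 45.9
gripper_force: 0.0
```

jog_arm:
  plan:
    - [0,0,2,0,0,0,0]
    - [0,0,5,0,0,0,0]
    - [0,0,9,0,0,0,0]
    - [0,0,13,0,0,0,0.35]
    - [0,0,17,0,0,0,0.35]

```text
t: 14.5
position: [435.0, -248.6, 181.8]
ee_rot: [-3.142, -0.001, 2.9]
contact_force: [1.6, 0.0, -0.8]
gripper_width: 34.3
gripper_force: 0.0
```

Run:
```python
from h import *
s=observe();print(s['t'],s['position'],s['ee_rot'],s['gripper_width'],s['contact_force'])
b,K,R,t=cam("top");a,Ka,Ra,ta=cam("scene")
B=cv2.resize(b[140:220,235:315],(400,400),interpolation=2);A=cv2.resize(a[175:295,290:410],(400,400),interpolation=2)
A2=cv2.resize(a[200:300,200:300],(400,400),interpolation=2)
save("g3.png",np.hstack([A2,A]))
```

```text
14.5 [ 434.99462794 -248.63119505  181.77519935] [-3.14151667e+00 -5.20741825e-04  2.90029122e+00] 34.34024525737552 [ 1.63024302  0.04509299 -0.76137942]
```

View pics/g3.png

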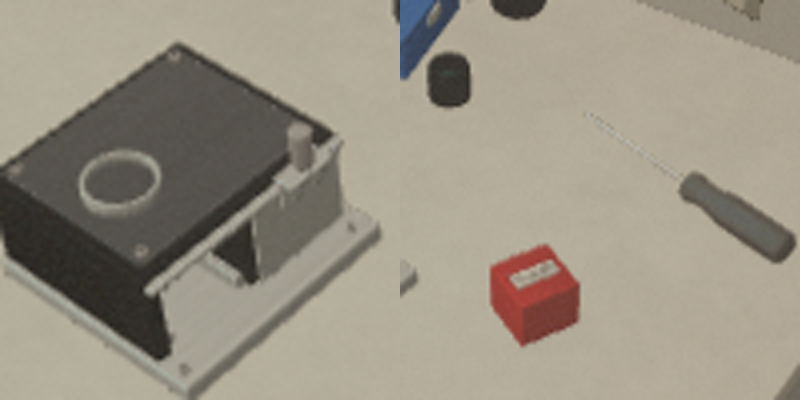

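The driver lies on the bench with its handle at g3 (735,215) and tip at (590,115). The bay now shows the empty guide bars at (220,265), with the cube deep inside. The pin is at (300,140) and the red cube is untouched. Next is the shutter.

jog_arm:
  plan:
    - [4,4,0,0,0,0.05,0.35]
    - [7,8,0,0,0,0.1,0.35]
    - [10,12,0,0,0,0.163,0.35]
    - [13,16,0,0,0,0.163,0.35]
    - [15.7,18.8,0,0,0,0.163,0.35]
    - [15.7,18.8,0,0,0,0.163,0.35]
    - [15.7,18.8,0,0,0,0.163,0.35]
    - [15.7,18.8,0,0,0,0.163,0.35]

```text
t: 15.4
position: [591.6, -61.9, 179.9]
ee_rot: [-3.141, -0.001, 3.062]
contact_force: [0.3, -0.8, -0.3]
gripper_width: 29.8
gripper_force: 0.0
```

jog_arm:
  plan:
    - [0,0,-3,0,0,0,0.35]
    - [0,0,-5,0,0,0,0.35]
    - [0,0,-6,0,0,0,0.35]
    - [0,0,-6,0,0,0,0.35]

```text
t: 15.8
position: [591.1, -61.7, 119.3]
ee_rot: [-3.141, -0.002, 3.062]
contact_force: [-0.4, 0.2, -0.2]
gripper_width: 29.8
gripper_force: 0.0
```

Run:
```python
from h import *
s=observe();print(s['t'],s['position'],s['ee_rot'],s['gripper_width'],s['contact_force'])
a,Ka,Ra,ta=cam("scene")
save("g4.png",cv2.resize(a[170:290,200:320],(600,600),interpolation=2))
```

```text
15.8 [591.14432044 -61.67400756 119.31719889] [-3.14129462e+00 -2.29334747e-03  3.06185777e+00] 29.751031394004738 [-0.37090789  0.19500372 -0.17628657]
```

View pics/g4.png

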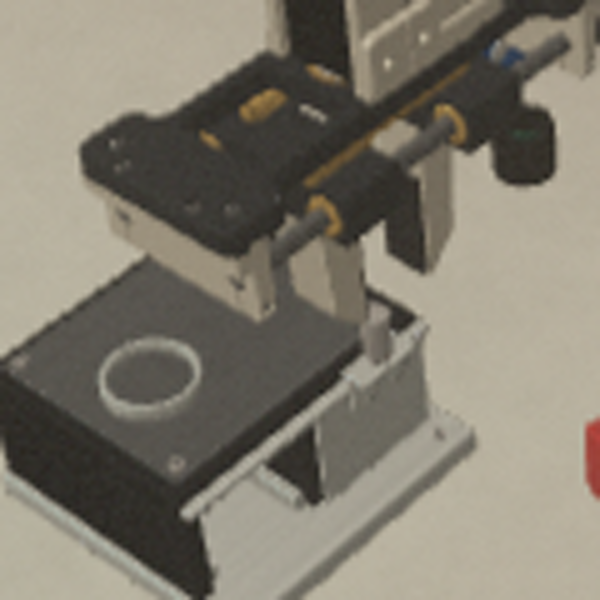

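The fingers are just above the pin (375,315), one either side of it. I go down carefully.

jog_arm:
  plan:
    - [0,0,-0.8,0,0,0,0.35]
    - [0,0,-1.4,0,0,0,0.35]
    - [0,0,-1.8,0,0,0,0.35]

```text
t: 16.15
position: [592.5, -60.6, 102.0]
ee_rot: [3.141, 0.0, 3.064]
contact_force: [-0.3, -0.0, 0.4]
gripper_width: 29.8
gripper_force: 0.0
```

jog_arm:
  plan:
    - [0,0,-0.5,0,0,0,0.35]
    - [0,0,-1.0,0,0,0,0.35]
    - [0,0,-1.0,0,0,0,0.35]

```text
t: 16.45
position: [592.1, -60.5, 91.5]
ee_rot: [-3.142, -0.001, 3.064]
contact_force: [0.4, -0.3, -0.0]
gripper_width: 29.3
gripper_force: 0.0
```

jog_arm:
  plan:
    - [0.04,0.5,0,0,0,0,0.35]
    - [0.1,1.2,0,0,0,0,0.35]
    - [0.16,2,0,0,0,0,0.35]
    - [0.24,3,0,0,0,0,0.35]
    - [0.32,4,0,0,0,0,0.35]
    - [0.4,5,0,0,0,0,0.35]
    - [0.47,6,0,0,0,0,0.35]

```text
t: 17.15
position: [597.4, 0.4, 92.4]
ee_rot: [3.142, 0.0, 3.064]
contact_force: [0.8, -1.2, 1.1]
gripper_width: 29.7
gripper_force: 1.0
```

jog_arm:
  plan:
    - [0.02,0.2,0,0,0,0,0.35]
    - [0.03,0.4,0,0,0,0,0.35]
    - [0.05,0.6,0,0,0,0,0.35]

```text
t: 17.45
position: [597.8, 5.0, 92.3]
ee_rot: [-3.141, 0.0, 3.063]
contact_force: [1.3, -1.8, -0.0]
gripper_width: 29.8
gripper_force: 0.8
```

jog_arm:
  plan:
    - [0.02,0.2,0,0,0,0,0.35]
    - [0.03,0.4,0,0,0,0,0.35]

```text
t: 17.65
position: [598.0, 9.1, 92.2]
ee_rot: [-3.141, 0.0, 3.063]
contact_force: [1.6, -2.2, 0.5]
gripper_width: 29.6
gripper_force: 0.8
```

jog_arm:
  plan:
    - [0,0.15,0,0,0,0,0.35]
    - [0.02,0.3,0,0,0,0,0.35]

```text
t: 17.85
position: [598.2, 12.3, 92.2]
ee_rot: [-3.142, 0.0, 3.063]
contact_force: [1.0, -1.0, -0.0]
gripper_width: 29.9
gripper_force: 0.8
```

jog_arm:
  plan:
    - [0,0.15,0,0,0,0,0.35]
    - [0.02,0.25,0,0,0,0,0.35]

```text
t: 18.05
position: [598.3, 12.9, 92.2]
ee_rot: [-3.139, 0.0, 3.062]
contact_force: [0.0, -8.8, -0.6]
gripper_width: 29.7
gripper_force: 4.4
```

The shutter's end stop is felt: 8.8 N with no further travel. I back off and lift clear.

jog_arm:
  plan:
    - [0,-0.5,0,0,0,0,0.35]
    - [-0.05,-1.0,0,0,0,0,0.35]
    - [-0.05,-1.0,0,0,0,0,0.35]
    - [-0.05,-1,3,0,0,0,0.35]
    - [-0.05,-1,7,0,0,0,0.35]
    - [-3,-3,11,0,0,0,0.35]
    - [-7,-6,14,0,0,0,0.35]
    - [-11,-9,16,0,0,0,0.35]

```text
t: 18.85
position: [499.4, -66.9, 247.6]
ee_rot: [3.141, 0.002, 3.065]
contact_force: [0.0, -0.6, 0.8]
gripper_width: 29.9
gripper_force: 0.0
```

jog_arm:
  plan:
    - [-4,-4,2,0,0,0,0.35]
    - [-8,-8,2,0,0,0,0.35]
    - [-8,-8,2,0,0,0,0.35]
    - [-8,-8,2,0,0,0,0.35]

```text
t: 19.25
position: [418.0, -148.2, 266.5]
ee_rot: [3.14, 0.001, 3.06]
contact_force: [-0.7, 1.0, 0.1]
gripper_width: 29.8
gripper_force: 0.0
```

Run:
```python
from h import *
s=observe();print(s['t'],s['position'],s['contact_force'],abs(np.array(s['qd'])).max())
a,K,R,t=cam("scene")
save("g5.png",cv2.resize(a[140:300,190:420],(800,556),interpolation=2))
```

```text
19.25 [ 418.02679016 -148.17727964  266.52381609] [-0.70407969  0.96058545  0.08671009] 0.055587275138463905
```

View pics/g5.png

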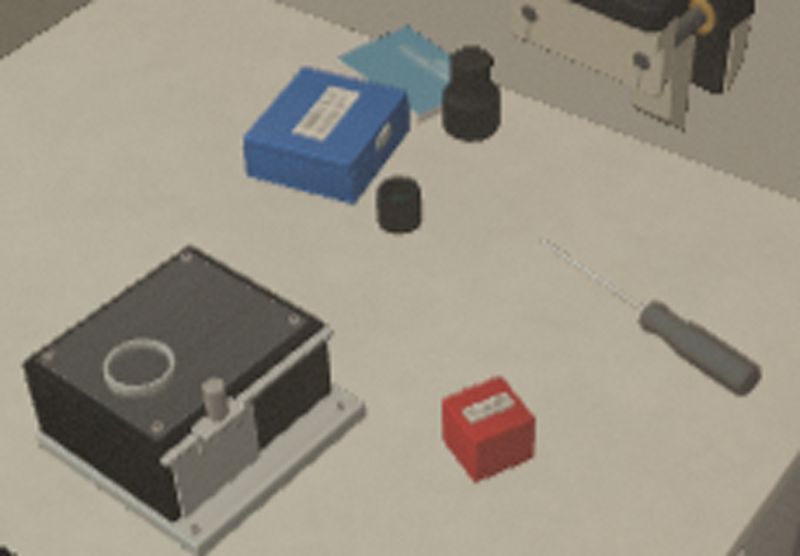

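The shutter leaf covers the mouth (215,460), with its pin at (215,400). The driver is on the bench at (655,315), and the other things are where they were.

```bash
python3 -c "
from cell import *
print(sign_off())"
```

```text
the job is handed in; nothing more can be done
None
```

The job is done and handed in at about 19 s: the cube rests against the sprung stop after a light push (about 4 N), the driver lies on the bench clear of the housing, the shutter is fully shut, and nothing else visible in the final scene view was moved.

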